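# Get the salt from behind the spices

### The arm

A 6-joint arm with a two-finger parallel gripper is mounted at the origin on the work surface. World frame = base frame: x ahead of the robot, y to its left, z up, the work surface at z = 0. Lengths are in m, angles in rad, forces in N, time in s.
With the tool pointing down it reaches from about 0.425 to 0.95 m from the base axis. Payload 3.5 kg.
Tool frame: the origin (TCP) lies between the finger pads; the fingertips stand 19 mm ahead of it and the grasp point (between the pads) is the TCP; z points along the fingers, y is the line along which they close (so a half turn about z gives the same grasp; the last joint's range is limited). The gripper opens to 85 mm and grips with 20 to 120 N. Pads are 22 mm wide; open, the fingers measure 114 mm over their backs; the gripper's body (76 mm by 85 mm) begins 54 mm behind the grasp point. The pads swing forward as they close: fully open they stand 13 mm farther back than shut.
Start: joints at [-1.403, 0.286, 1.577, -0, 1.279, -0.15], TCP at [0.211, -0.641, 0.25] pointing down, gripper open.
Joint ranges: [-2.77, 2.77], [-0.9, 2.22], [0.21, 2.48], [-1.53, 4.67], [0.24, 2.81], [-2.84, 2.84]. Speed limits (rad/s): [2.79, 2.79, 3.14, 3.14, 3.14, 3.14].

### API

Orientations are given as a unit quaternion [x, y, z, w].
In Python, from plant import get_state, cams, ctrl gives the robot as it stands. The module is installed in compiled form; this text tells all that it offers.
- The arm moves only by the tool jog_arm, never from a script. Its argument "deltas" is text: rows parted by semicolons, each of 6 numbers parted by spaces: the shift along the world's x, y, z normalised to -1 to 1, where 1 is 0.02 m, then the turn, a rotation vector about the world's x, y, z normalised to -1 to 1, where 1 is 0.1 rad. In form: x y z ax ay az; .... A call has 1 to 20 rows; each row shifts and turns the commanded pose from where the row before left it; what a row does not reach is not made up. A row lasts 1/8 s, in which the tool goes at most 62.5 mm and 10.7 degrees, less where a joint would pass 70% of its speed; a pose out of reach is approached as far as the arm can. A call with a number of a shift or a turn outside -1 to 1 is refused whole. A call with a gripper value outside its range is refused whole. "gripper" is the opening, from 0 (shut) to 1 (fully open), set as the call begins (left out, the last holds). The fingers move at their own pace and stop on an object; "squeeze" is the grip in N (left out, the last holds). Time passes only in rows, so rows that do not move let the fingers close. It gives the time, the measured TCP pose, the force, the opening and the grip force at its end, in the units of the state.
- get_state(): the state, without advancing time (a new reading comes with each control period).
- cams.read_camera(name): name is "scene" or "top" or "wrist"; returns a dict with "color" (480x640x3 uint8, blue, green, red), "vfov" (degrees; the focal length in pixels is half the picture's height over the tangent of half this angle, whatever the lens; pixels are square), "cx", "cy" (the principal point, pixels), "rvec" (rotation vector, rad) and "tvec" (3), from world to camera coordinates, as OpenCV has them. Camera axes: x right, y down, z forward; pixel columns grow to the right and rows downward; lengths in m; the calibration is good to about 2 mm. A picture is of the moment at which its call begins. There is no depth.
- ctrl.sign_off(): hands the job in; it is judged then, once.
The state is a dict: "time": time; "qpos": joint angles; "dq": joint speeds; "joint_efforts": joint torques, N m; "eef_pos": TCP position; "tcp_rot": TCP orientation; "contact_force": force on the tool from outside, world axes, zero at the start; "wrist_torque": the same for the moment, N m; "opening": opening from 0.0 (shut) to 1.0 (fully open); "finger_force": force on a finger pad.
Only numpy, scipy, OpenCV 4.12 (cv2) and the standard library are available. Lean on these libraries where they do the work, as an engineer would, in place of code of your own. Each camera call takes 0.05 s, during which the arm holds its last target. There are 200 camera calls.

### The job

The squat salt pot is hemmed in at the back of the wooden seasoning caddy by the pepper mill, the round spice jar and the square tin. First clear all three, standing upright, onto the dark draining mat; then, while they wait there, bring the salt pot to the middle of the cork coaster, and after that put the mill, jar and tin back in the caddy, each upright on the very spot it came from. Leave the mug and the bowl alone.

Things in the scene. Friction and masses are not known exactly. Their poses are not given: they have to be found in the camera images.
- caddy: Fixed low wooden tray, 156 (x) by 212 mm (y), floor 12 mm and 6 mm thick rim 20 mm above the worktop. Things stand within 2 mm of dark round marks at its x, y (mm): back middle (29, 0), front (-29, 0), left (29, 58), right (29, -58). Only 6 to 12 mm from the pot: grip front across the caddy's y, left and right across its x. Origin: centre of underside; z up; turned up to 0.4 rad.
- mat: Fixed flat dark ribbed rubber draining mat, 240 mm along its x, 120 mm along its y, 6 mm thick: the side area for things cleared out of the way. Origin: centre of its underside, on the worktop; its long x axis is within 0.3 rad of world x.
- coaster: Fixed round cork coaster, 100 mm across, 8 mm thick. Origin: centre of its underside, on the worktop.
- pot: Squat round salt pot, white ceramic with a flat pale wooden lid that is fixed on: 52 mm across, straight sided (a straight cylinder above its lowest 4 mm), 46 mm tall, 0.13 to 0.21 kg. At the start on the caddy's back middle mark, with mill, jar and tin on the other three marks. Origin: centre of its underside, z up.
- mill: Turned dark wooden pepper mill, upright, 124 mm tall with a small steel stud making it 128 mm; foot 50 mm across, waist 36 mm at 50 mm height, and a straight round head 46 mm across from 78 to 118 mm height (grip there). 0.14 to 0.24 kg. Origin: centre of its underside, z up. Its place in the caddy (front, left or right) differs from start to start.
- jar: Round glass spice jar, upright, 108 mm tall: body 46 mm across, steel screw cap 48 mm across from 73 mm height to the top (grip there). 0.13 to 0.21 kg. Origin: centre of its underside, z up. Its place in the caddy (front, left or right) differs from start to start.
- tin: Square bare-metal spice tin, upright, 44 by 44 mm and 112 mm tall, straight sided, a dark seam near the top. 0.12 to 0.2 kg. Origin: centre of its underside, x and y along its sides (within 0.05 rad of the caddy's axes at the start), z up. Its place in the caddy (front, left or right) differs from start to start.
- mug: Bystander: loose blue ceramic mug with a handle, 80 mm across, 85 mm tall, beyond the work. Leave it alone. Origin: centre of its underside.
- bowl: Bystander: loose white bowl, 120 mm across, 50 mm tall, beyond the work. Leave it alone. Origin: centre of its underside.

How it is judged:
By the outcome, as a careful person would: the job done as asked, in the order asked, and still so for the second after the job is handed in, with the robot touching nothing.
It also fails if it takes over 152 s, if anything falls off the work surface, if the arm or the gripper's body presses on something with over 40 N, if the wrist force passes 120 N, or if a joint passes its speed limit or range.

## Working session

There is one attempt and no reset: what is moved stays moved. The work goes in short steps, Python scripts to look and compute and a tool call to move; the robot and the scene stay as the last step left them, time stands still between calls to the robot, and variables do not carry over. Pictures are saved under pics/ and viewed, at most 14 in all, crops included, and the job is handed in when it is done.

Besides the shell and the picture viewer there is one more tool, called after "Call:" by a JSON object that holds its "api" and its "payload", one argument or row to a line. jog_arm: Moves the arm, as the interface text tells. Its arguments: {"type":"object","properties":{"deltas":{"type":"string"},"gripper":{"type":"number"},"squeeze":{"type":"number"}},"required":["deltas"]}

```bash
mkdir -p pics; cat > h.py <<'E'
import numpy as np, cv2
from plant import get_state, cams, ctrl
def cam(n):
    c=cams.read_camera(n); h=c["color"].shape[0]
    f=h/2/np.tan(np.radians(c["vfov"])/2)
    c["K"]=np.array([[f,0,c["cx"]],[0,f,c["cy"]],[0,0,1]]); c["R"]=cv2.Rodrigues(np.array(c["rvec"],float))[0]; c["t"]=np.array(c["tvec"],float).ravel()
    return c
def ray(c,u,v):
    d=c["R"].T@np.linalg.solve(c["K"],[u,v,1.]); return -c["R"].T@c["t"], d
def onz(c,u,v,z):
    o,d=ray(c,u,v); return (o+d*(z-o[2])/d[2])[:2]
def proj(c,P):
    p=(c["R"]@np.asarray(P,float).T).T+c["t"]; q=(c["K"]@p.T).T; return q[:,:2]/q[:,2:]
E
python3 - <<'E'
from h import *
for n in ("top","scene"):
    c=cam(n); cv2.imwrite(f"pics/{n}0.png",c["color"]); print(n,c["vfov"],c["cx"],c["cy"],-c["R"].T@c["t"],c["R"][2])
print(get_state())
E
```

```text
top 48.78799608549641 317.43561515947005 241.14628497436135 [ 0.51394811 -0.0220279   0.96572432] [ 0.10249342 -0.01573737 -0.99460919]
scene 48.402206613407735 314.2974491492651 248.902355680074 [ 1.05432913 -0.76996919  0.82461915] [-0.38726167  0.64314222 -0.66060312]
{'time': 0.1, 'qpos': array([-1.40301240e+00,  2.87124576e-01,  1.57801370e+00, -1.32905366e-05,
        1.27861605e+00, -1.50029730e-01]), 'dq': array([-6.92874927e-04, -3.89991613e-03, -1.92978286e-03, -1.84691776e-05,
       -1.48214266e-03, -2.11921549e-04]), 'joint_efforts': array([ 4.55319714e-04, -4.07298553e+01, -2.93698132e+01, -1.77941065e-04,
        3.43588246e-03, -6.91159812e-06]), 'eef_pos': array([ 0.21084439, -0.6406461 ,  0.24906294]), 'tcp_rot': array([ 9.87399975e-01,  1.58240705e-01, -1.59558601e-05, -1.08073631e-03]), 'contact_force': array([-0.07841775,  0.43022517, -0.34452258]), 'wrist_torque': array([-0.04093945,  0.01321964,  0.03523972]), 'finger_force': 0.0, 'opening': 0.9989979416296225}
```

View pics/top0.png

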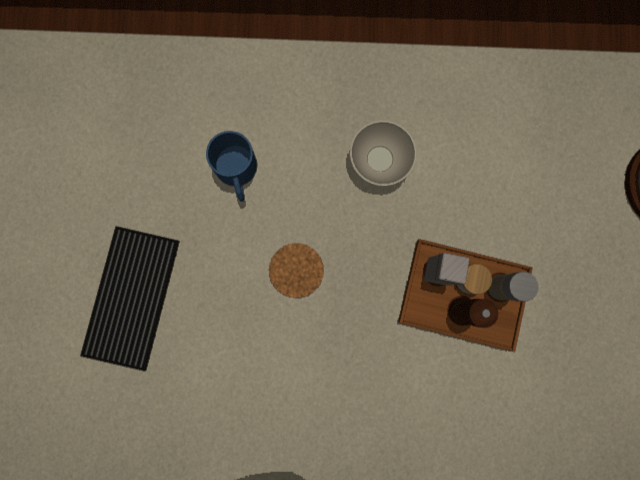

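View pics/scene0.png

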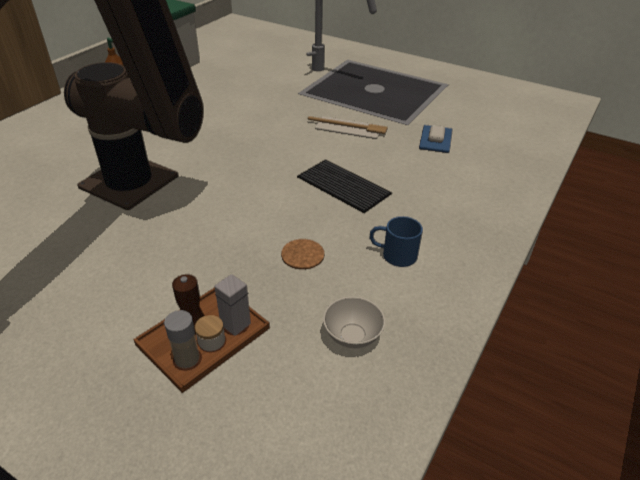

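The top view shows the mat at (130,298), the coaster at (296,270) and the caddy at (467,295). In the caddy are the mill in front (485,313), the tin on the left (453,268), the jar on the right (523,287) and the pot at the back (476,279). The scene view agrees.

```bash
cat > m.py <<'E'
from h import *
def big(m): 
    cs,_=cv2.findContours(m.astype(np.uint8)*255,cv2.RETR_EXTERNAL,cv2.CHAIN_APPROX_NONE); return max(cs,key=cv2.contourArea)
def rect(c,cnt,z):
    p=np.array([onz(c,u,v,z) for u,v in cnt[:,0,:]])
    h=cv2.minAreaRect((p*1000).astype(np.float32)); return h,cv2.boxPoints(h)
E
python3 - <<'E'
from m import *
c=cam("top"); im=c["color"]; hsv=cv2.cvtColor(im,cv2.COLOR_BGR2HSV); H,S,V=cv2.split(hsv)
for p in [(130,298),(296,270),(410,300),(476,279),(455,268),(523,287),(480,318),(486,313),(560,300)]: print(p,hsv[p[1],p[0]])
X,Y=np.meshgrid(np.arange(640),np.arange(480))
mat=(V<75)&(X<200)&(Y>215)&(Y<380)
mat=cv2.morphologyEx(mat.astype(np.uint8),cv2.MORPH_CLOSE,np.ones((7,7)))
print("mat",rect(c,big(mat),.006))
cork=(S>110)&(X>250)&(X<340)&(Y>230)&(Y<310); cnt=big(cork)
p=np.array([onz(c,u,v,.008) for u,v in cnt[:,0]])*1000; print("coaster",cv2.fitEllipse(p.astype(np.float32)))
cad=(S>110)&(X>380)&(X<560)&(Y>225)&(Y<365)
print("caddy",rect(c,big(cad),.02))
cv2.imwrite("pics/crop1.png",cv2.resize(im[225:365,385:555],None,fx=4.5,fy=4.2*4.5/4.2,interpolation=cv2.INTER_CUBIC)[:600,:800])
s=cam("scene"); cv2.imwrite("pics/crop2.png",cv2.resize(s["color"][260:390,125:280],None,fx=4.6,fy=4.6,interpolation=cv2.INTER_CUBIC))
E
```

```text
(130, 298) [20 27 56]
(296, 270) [ 15 150 117]
(410, 300) [ 13 173 100]
(476, 279) [ 17 133 130]
(455, 268) [ 15  33 123]
(523, 287) [ 15  24 106]
(480, 318) [  9 168  56]
(486, 313) [ 13  22 106]
(560, 300) [ 21  53 131]
mat (((501.07904052734375, 295.1365966796875), (120.26560974121094, 238.220947265625), 78.74552154541016), array([[372.52313, 259.40656],
       [606.1631 , 212.91371],
       [629.63495, 330.86664],
       [395.995  , 377.3595 ]], dtype=float32))
coaster ((558.8617553710938, 0.3363035023212433), (96.38634490966797, 96.94439697265625), 161.5216522216797)
caddy (((523.973388671875, -304.0105285644531), (213.49978637695312, 154.68348693847656), 77.64205932617188), array([[ 425.57724, -391.73444],
       [ 576.67664, -424.83954],
       [ 622.3695 , -216.28662],
       [ 471.27014, -183.18152]], dtype=float32))
```

View pics/crop1.png

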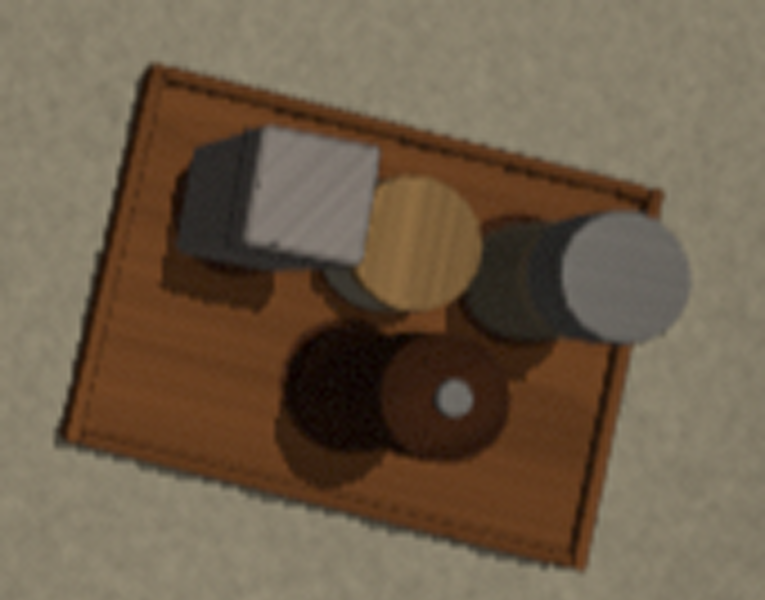

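View pics/crop2.png

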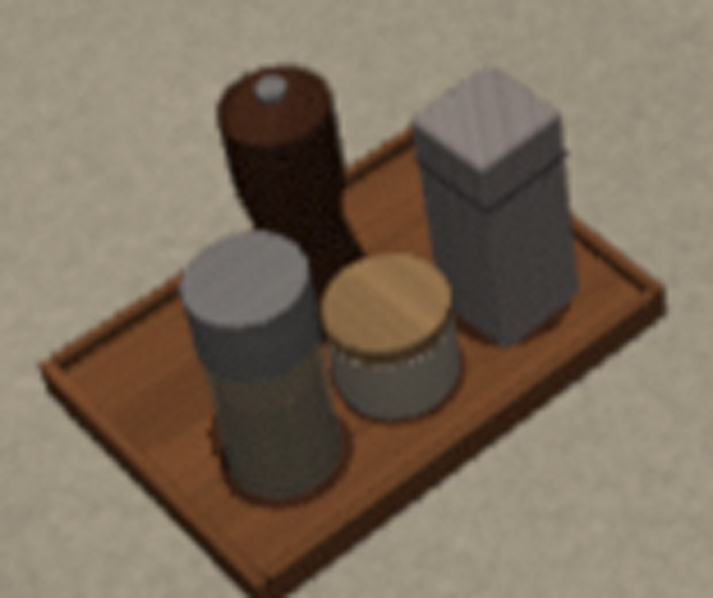

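The crops show the tin top centred at (454.6,268.4), the jar cap at (524.1,286.8), the pot lid at (477.9,279) and the mill stud at (486.1,313.4). I'll check these against the caddy marks and against the scene view.

```bash
python3 - <<'E'
from m import *
c=cam("top"); s=cam("scene"); C=np.array([524,-304.]); a=np.radians(77.642-90); R=np.array([[np.cos(a),-np.sin(a)],[np.sin(a),np.cos(a)]])
top=dict(tin=((313,195),.124),jar=((626,278),.120),pot=((418,243),.058),mill=((455,398),.140))
sc=dict(tin=((487,120),.124),jar=((245,279),.120),pot=((387,305),.058),mill=((270,89),.140))
mk=dict(tin=(29,58),jar=(29,-58),pot=(29,0),mill=(-29,0))
print("yaw",a)
for n in top:
    (u,v),z=top[n]; p=onz(c,385+u/4.5,225+v/4.5,z)*1000
    (u,v),_=sc[n]; q=onz(s,125+u/4.6,260+v/4.6,z)*1000
    print(n,p.round(1),q.round(1),"mark",(C+R@mk[n]).round(1),"off",(R.T@(p-C)-mk[n]).round(1),(R.T@(q-C)-mk[n]).round(1))
# tin angle
cor=[onz(c,385+u/4.5,225+v/4.5,.124) for u,v in [(265,127),(380,147),(362,265),(245,243)]]
for i in range(4):
    d=cor[(i+1)%4]-cor[i]; print(np.hypot(*d)*1000,np.degrees(np.arctan2(d[1],d[0])))
# caddy and coaster, scene
im=s["color"]; hsv=cv2.cvtColor(im,cv2.COLOR_BGR2HSV);S=hsv[...,1]
X,Y=np.meshgrid(np.arange(640),np.arange(480))
cnt=big((S>110)&(X>270)&(X<335)&(Y>230)&(Y<280)); p=np.array([onz(s,u,v,.008) for u,v in cnt[:,0]])*1000; print("coaster",cv2.fitEllipse(p.astype(np.float32))[0])
for (u,v) in [(413,128),(662,290),(42,368),(265,580)]: print(onz(s,125+u/4.6,260+v/4.6,.02)*1000)
E
```

```text
yaw -0.21568778896145932
tin [ 563.9 -255.8] [ 568.3 -257.8] mark [ 564.7 -253.6] off [-0.4 -2.3] [ 4.4 -3.4]
jar [ 537.9 -369.1] [ 541.1 -369.3] mark [ 539.9 -366.9] off [-1.5 -2.6] [ 1.6 -2.1]
pot [ 550.7 -314.5] [ 553.8 -313.9] mark [ 552.3 -310.2] off [-0.7 -4.5] [ 2.2 -3.3]
mill [ 494.2 -300.8] [ 496.4 -301.5] mark [ 495.7 -297.8] off [-0.8 -3.3] [ 1.6 -3.5]
41.58356729936164 -98.12266739295636
42.594880683636674 171.34064252959266
42.176285230073994 81.089030952477
42.02435838195275 -9.469425571799318
coaster (560.1903686523438, -2.3992667198181152)
[ 470.86126218 -203.80721728]
[ 622.91694695 -222.44365791]
[ 430.54706545 -393.17186894]
[ 578.33052946 -421.80753713]
```

Every object shows the same offset from its mark, about 3 mm along the caddy's y, so that is most likely an error in the caddy estimate. I'll go by the object measurements: mill (495,-301), tin (565.5,-256.5), jar (539,-369), pot (552,-314). I'll move above the mill first.

Call:
{"api": "jog_arm", "payload": {
  "deltas": "0.835 1 0 0 0 -0.314;0.835 1 0 0 0 -0.314;0.835 1 0 0 0 -0.314;0.835 1 0 0 0 -0.314;0.835 1 0 0 0 -0.314;0.835 1 0 0 0 -0.314;0.835 1 0 0 0 -0.314;0.835 1 0 0 0 -0.314;0.835 1 0 0 0 -0.314;0.835 1 0 0 0 -0.314;0.835 1 0 0 0 -0.314;0.835 1 0 0 0 -0.314;0.835 1 0 0 0 -0.314;0.835 1 0 0 0 -0.314;0.835 1 0 0 0 -0.314;0.835 1 0 0 0 -0.314;0.835 1 0 0 0 -0.314;0 0 0 0 0 0;0 0 0 0 0 0",
  "gripper": 1,
  "squeeze": 40
}}

```text
time: 2.68
eef_pos: [0.4946, -0.3015, 0.2503]
tcp_rot: [0.994, -0.108, -0.0, 0.0]
contact_force: [-0.6, -1.1, -0.3]
opening: 0.999
finger_force: 0.0
```

```bash
python3 - <<'E'
from m import *
c=cam("wrist"); cv2.imwrite("pics/w1.png",c["color"]); print(-c["R"].T@c["t"])
for n,P in dict(tin=(.5655,-.2565,.124),jar=(.539,-.369,.12),pot=(.552,-.314,.058),mill=(.495,-.301,.14)).items(): print(n,proj(c,[P]).round(0))
E
```

```text
[ 0.56391022 -0.31685454  0.37413977]
tin [[228. 149.]]
jar [[416. 151.]]
pot [[325. 146.]]
mill [[324. 250.]]
```

View pics/w1.png

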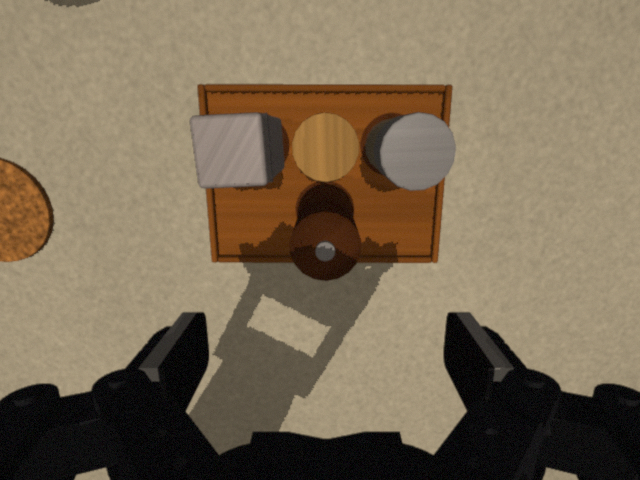

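The wrist view agrees with my estimates to within 2 px: stud (325,251), tin (229,150), pot (326,147), jar (417,152). Next I descend and grip the mill's head.

Call:
{"api": "jog_arm", "payload": {
  "deltas": "0 0 -1 0 0 0;0 0 -1 0 0 0;0 0 -1 0 0 0;0 0 -1 0 0 0;0 0 -1 0 0 0;0 0 -1 0 0 0;0 0 -1 0 0 0;0 0 0 0 0 0"
}}

```text
time: 3.72
eef_pos: [0.4938, -0.3002, 0.1078]
tcp_rot: [0.994, -0.108, -0.002, -0.001]
contact_force: [-0.3, 0.4, 0.2]
opening: 0.997
finger_force: 0.0
```

Call:
{"api": "jog_arm", "payload": {
  "deltas": "0 0 0 0 0 0;0 0 0 0 0 0;0 0 0 0 0 0;0 0 0 0 0 0;0 0 0 0 0 0;0 0 0 0 0 0;0 0 0 0 0 0;0 0 0 0 0 0",
  "gripper": 0.4
}}

```text
time: 4.72
eef_pos: [0.4956, -0.3016, 0.1117]
tcp_rot: [0.994, -0.108, 0.001, 0.001]
contact_force: [0.5, 0.6, 6.0]
opening: 0.528
finger_force: 41.6
```

Call:
{"api": "jog_arm", "payload": {
  "deltas": "0 0 1 0 0 0;0 0 1 0 0 0;0 0 1 0 0 0;0 0 1 0 0 0;0 0 1 0 0 0;0 0 1 0 0 0;0 0 1 0 0 0;0 1 0 0 0 0;0 1 0 0 0 0;0 1 0 0 0 0;0 1 0 0 0 0;0 1 0 0 0 0;0 1 0 0 0 0;0 1 0 0 0 0;0 1 0 0 0 0;0 1 0 0 0 0;0 1 0 0 0 0;0 1 0 0 0 0"
}}

```text
time: 6.98
eef_pos: [0.4948, -0.0799, 0.2503]
tcp_rot: [0.994, -0.108, 0.0, -0.0]
contact_force: [-0.1, 0.0, -2.2]
opening: 0.524
finger_force: 41.5
```

Call:
{"api": "jog_arm", "payload": {
  "deltas": "0 1 0 0 0 0;0 1 0 0 0 0;0 1 0 0 0 0;0 1 0 0 0 0;0 1 0 0 0 0;0 1 0 0 0 0;0 1 0 0 0 0;0 1 0 0 0 0;0 1 0 0 0 0;0 1 0 0 0 0;0 1 0 0 0 0;0 1 0 0 0 0;0 1 0 0 0 0;0 1 0 0 0 0;0 1 0 0 0 0;0 1 0 0 0 0;0.15 1 0 0 0 0;0.15 1 0 0 0 0;0 0.8 0 0 0 0;0 0 0 0 0 0"
}}

```text
time: 9.48
eef_pos: [0.5007, 0.2959, 0.2501]
tcp_rot: [0.994, -0.107, -0.0, 0.0]
contact_force: [0.7, -0.6, -3.0]
opening: 0.529
finger_force: 41.6
```

Call:
{"api": "jog_arm", "payload": {
  "deltas": "0 0 -1 0 0 0;0 0 -1 0 0 0;0 0 -1 0 0 0;0 0 -1 0 0 0;0 0 -1 0 0 0;0 0 -1 0 0 0;0 0 -0.7 0 0 0;0 0 0 0 0 0"
}}

```text
time: 10.48
eef_pos: [0.5, 0.2945, 0.1147]
tcp_rot: [0.994, -0.108, -0.001, 0.001]
contact_force: [-0.7, -0.7, -0.7]
opening: 0.526
finger_force: 41.6
```

Call:
{"api": "jog_arm", "payload": {
  "deltas": "0 0 -0.25 0 0 0;0 0 -0.2 0 0 0;0 0 -0.1 0 0 0;0 0 0 0 0 0;0 0 0 0 0 0"
}}

```text
time: 11.1
eef_pos: [0.5011, 0.295, 0.1058]
tcp_rot: [0.994, -0.108, 0.0, -0.0]
contact_force: [0.2, 0.3, -1.3]
opening: 0.528
finger_force: 41.7
```

```bash
python3 - <<'E'
from h import *
s=cam("scene"); cv2.imwrite("pics/s2.png",cv2.resize(s["color"][100:230,270:410],None,fx=4.2,fy=4.2,interpolation=cv2.INTER_CUBIC)); print(get_state()["contact_force"])
E
```

```text
[ 1.08507608  0.25288291 -0.19614517]
```

View pics/s2.png

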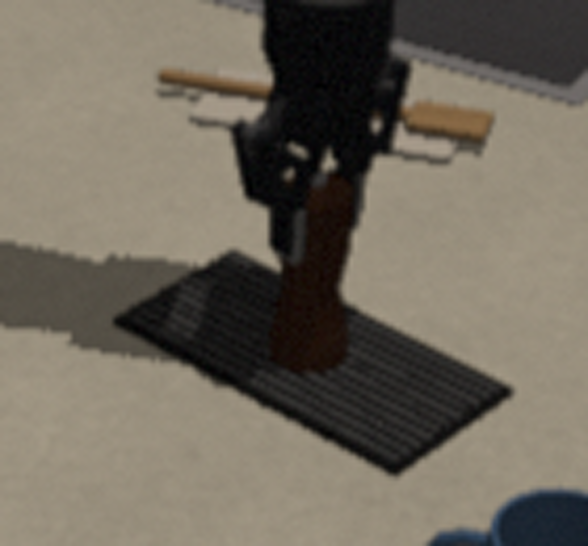

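The picture shows the mill upright near the middle of the mat, with its foot at crop (310,355). I'll lower in 1 mm steps until it touches.

Call:
{"api": "jog_arm", "payload": {
  "deltas": "0 0 -0.05 0 0 0;0 0 -0.05 0 0 0;0 0 0 0 0 0;0 0 0 0 0 0"
}}

```text
time: 11.65
eef_pos: [0.5016, 0.2951, 0.1057]
tcp_rot: [0.994, -0.108, 0.001, -0.0]
contact_force: [-2.7, -1.0, 8.2]
opening: 0.529
finger_force: 42.5
```

Call:
{"api": "jog_arm", "payload": {
  "deltas": "0 0 0.05 0 0 0;0 0 0 0 0 0;0 0 0 0 0 0;0 0 0 0 0 0;0 0 0 0 0 0;0 0 1 0 0 0;0 0 1 0 0 0;0 0 1 0 0 0;0 0 1 0 0 0;0 0 1 0 0 0;0 0 1 0 0 0;0 0 1 0 0 0;0 0 0.3 0 0 0",
  "gripper": 0.85
}}

```text
time: 13.28
eef_pos: [0.5016, 0.2951, 0.2526]
tcp_rot: [0.994, -0.108, 0.001, -0.001]
contact_force: [0.0, 0.7, -0.0]
opening: 0.848
finger_force: 0.0
```

Call:
{"api": "jog_arm", "payload": {
  "deltas": "0.11 -0.985 0 0 0 0.8;0.11 -0.985 0 0 0 0.8;0.11 -0.985 0 0 0 0.8;0.11 -0.985 0 0 0 0.8;0.11 -0.985 0 0 0 0.8;0.11 -0.985 0 0 0 0.8;0.11 -0.985 0 0 0 0.8;0.11 -0.985 0 0 0 0.8;0.11 -0.985 0 0 0 0.8;0.11 -0.985 0 0 0 0.8;0.11 -0.985 0 0 0 0.8;0.11 -0.985 0 0 0 0.8;0.11 -0.985 0 0 0 0.8;0.11 -0.985 0 0 0 0.8;0.11 -0.985 0 0 0 0.8;0.11 -0.985 0 0 0 0.8;0.11 -0.985 0 0 0 0.8;0.11 -0.985 0 0 0 0.8;0.11 -0.985 0 0 0 0.8;0.11 -0.985 0 0 0 0.8",
  "gripper": 1
}}

```text
time: 15.78
eef_pos: [0.5445, -0.0997, 0.2497]
tcp_rot: [0.769, 0.639, -0.0, -0.001]
contact_force: [0.1, 0.9, -1.1]
opening: 0.997
finger_force: 0.0
```

Call:
{"api": "jog_arm", "payload": {
  "deltas": "0.12 -0.98 0 0 0 0;0.12 -0.98 0 0 0 0;0.12 -0.98 0 0 0 0;0.12 -0.98 0 0 0 0;0.12 -0.98 0 0 0 0;0.12 -0.98 0 0 0 0;0.12 -0.98 0 0 0 0;0.12 -0.98 0 0 0 0;0 0 0 0 0 0;0 0 0 0 0 0"
}}

```text
time: 17.02
eef_pos: [0.564, -0.2558, 0.2502]
tcp_rot: [0.77, 0.638, 0.0, -0.0]
contact_force: [-0.2, -0.8, -0.2]
opening: 1.001
finger_force: 0.0
```

```bash
python3 - <<'E'
from m import *
s=get_state(); print(s["eef_pos"],s["tcp_rot"],s["qpos"])
c=cam("wrist"); cv2.imwrite("pics/w2.png",c["color"])
for n,P in dict(tin=(.5655,-.2565,.124),jar=(.539,-.369,.12),pot=(.552,-.314,.058)).items(): print(n,proj(c,[P]).round(0))
E
```

```text
[ 0.56399518 -0.25577151  0.25017716] [ 7.69992742e-01  6.38052563e-01  7.22451454e-05 -3.14053832e-04] [-5.89540362e-01  1.65767920e-01  1.71964526e+00  3.34004005e-04
  1.25674028e+00 -4.02780280e-01]
tin [[328. 244.]]
jar [[321. 392.]]
pot [[325. 289.]]
```

View pics/w2.png

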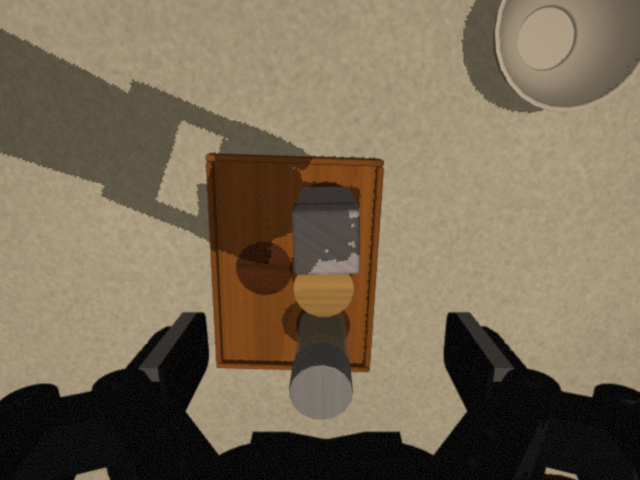

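In the wrist view the tin top is at (327,239), centred in the closing direction and lined up. The front mark is now visible at about (264,268). Next I grip the tin.

Call:
{"api": "jog_arm", "payload": {
  "deltas": "0.05 0 -1 0 0 0;0 0 -1 0 0 0;0 0 -1 0 0 0;0 0 -1 0 0 0;0 0 -1 0 0 0;0 0 -1 0 0 0;0 0 -1 0 0 0;0 0 -0.5 0 0 0;0 0 0 0 0 0"
}}

```text
time: 18.2
eef_pos: [0.5646, -0.2557, 0.0992]
tcp_rot: [0.77, 0.638, -0.0, -0.001]
contact_force: [-0.6, -0.8, -0.3]
opening: 1.001
finger_force: 0.0
```

Call:
{"api": "jog_arm", "payload": {
  "deltas": "0 0 0 0 0 0;0 0 0 0 0 0;0 0 0 0 0 0;0 0 0 0 0 0;0 0 0 0 0 0;0 0 0 0 0 0;0 0 0 0 0 0;0 0 0 0 0 0",
  "gripper": 0.4
}}

```text
time: 19.2
eef_pos: [0.5654, -0.2563, 0.1014]
tcp_rot: [0.77, 0.638, 0.0, 0.0]
contact_force: [-2.2, 0.2, 5.2]
opening: 0.518
finger_force: 41.3
```

```bash
python3 - <<'E'
from m import *
for i in range(3): s=get_state(); print(s["eef_pos"],s["contact_force"])
c=cam("top"); 
import glob
im=cv2.imread("pics/w2.png"); w=cam("wrist")
E
```

```text
[ 0.56535302 -0.25626774  0.1014397 ] [-2.18770205  0.17277063  5.22709851]
[ 0.56535302 -0.25626774  0.1014397 ] [-2.18770205  0.17277063  5.22709851]
[ 0.56535302 -0.25626774  0.1014397 ] [-2.18770205  0.17277063  5.22709851]
```

Call:
{"api": "jog_arm", "payload": {
  "deltas": "0 0 1 0 0 0;0 0 1 0 0 0;0 0 1 0 0 0;0 0 1 0 0 0;0 0 1 0 0 0;0 0 1 0 0 0;0 0 1 0 0 0;0 0.5 0.5 0 0 0;0 1 0 0 0 0;0 1 0 0 0 0;0 1 0 0 0 0;0 1 0 0 0 0;0 1 0 0 0 0;0 1 0 0 0 0;0 1 0 0 0 0;0 1 0 0 0 0;0 1 0 0 0 0;0 1 0 0 0 0"
}}

```text
time: 21.55
eef_pos: [0.565, -0.0447, 0.2503]
tcp_rot: [0.77, 0.638, 0.0, 0.0]
contact_force: [-0.2, 0.3, -2.5]
opening: 0.508
finger_force: 41.0
```

Call:
{"api": "jog_arm", "payload": {
  "deltas": "0 1 0 0 0 0;0 1 0 0 0 0;0 1 0 0 0 0;0 1 0 0 0 0;0 1 0 0 0 0;0 1 0 0 0 0;0 1 0 0 0 0;0 1 0 0 0 0;0 1 0 0 0 0;0 1 0 0 0 0;0 1 0 0 0 0;0 1 0 0 0 0;0.2 1 0 0 0 0;0.2 1 0 0 0 0;0.2 1 0 0 0 0;0.1 1 0 0 0 0;0 0.3 0 0 0 0;0 0 0 0 0 0"
}}

```text
time: 23.8
eef_pos: [0.5789, 0.2803, 0.2501]
tcp_rot: [0.77, 0.638, -0.0, 0.0]
contact_force: [0.3, 0.1, -1.4]
opening: 0.512
finger_force: 41.0
```

Call:
{"api": "jog_arm", "payload": {
  "deltas": "0 0 -1 0 0 0;0 0 -1 0 0 0;0 0 -1 0 0 0;0 0 -1 0 0 0;0 0 -1 0 0 0;0 0 -1 0 0 0;0 0 -1 0 0 0;0 0 -0.5 0 0 0;0 0 -0.15 0 0 0;0 0 0 0 0 0;0 0 0 0 0 0"
}}

```text
time: 25.18
eef_pos: [0.5797, 0.2802, 0.0984]
tcp_rot: [0.77, 0.638, 0.001, 0.0]
contact_force: [0.3, -0.5, -1.9]
opening: 0.508
finger_force: 41.0
```

Contact should come near z = 0.0955.

Call:
{"api": "jog_arm", "payload": {
  "deltas": "0 0 -0.1 0 0 0;0 0 -0.05 0 0 0;0 0 -0.05 0 0 0;0 0 0 0 0 0;0 0 0 0 0 0"
}}

```text
time: 25.8
eef_pos: [0.5795, 0.2803, 0.0955]
tcp_rot: [0.77, 0.638, 0.0, 0.0]
contact_force: [-3.9, 0.4, 5.7]
opening: 0.508
finger_force: 41.6
```

Call:
{"api": "jog_arm", "payload": {
  "deltas": "0 0 0.05 0 0 0;0 0 0 0 0 0;0 0 0 0 0 0;0 0 0 0 0 0;0 0 1 0 0 0;0 0 1 0 0 0;0 0 1 0 0 0;0 0 1 0 0 0;0 0 1 0 0 0;0 0 1 0 0 0;0 0 1 0 0 0;0 0 0.8 0 0 0;0 -0.45 0 0 0 -0.25",
  "gripper": 0.72
}}

```text
time: 27.42
eef_pos: [0.5798, 0.2713, 0.2524]
tcp_rot: [0.778, 0.628, 0.002, 0.001]
contact_force: [-0.0, 0.9, -0.2]
opening: 0.722
finger_force: 0.0
```

Call:
{"api": "jog_arm", "payload": {
  "deltas": "0 -1 0 0 0 0;0 -1 0 0 0 0;0 -1 0 0 0 0;0 -1 0 0 0 0;0 -1 0 0 0 0;0 -1 0 0 0 0;0 -1 0 0 0 0;0 -1 0 0 0 0;0 -1 0 0 0 0;0 -1 0 0 0 0;0 -1 0 0 0 0;0 -1 0 0 0 0;0 -1 0 0 0 0;0 -1 0 0 0 0;0 -1 0 0 0 0;0 -1 0 0 0 0;0 -1 0 0 0 0;0 -1 0 0 0 0;0 -1 0 0 0 0;0 -1 0 0 0 0",
  "gripper": 1
}}

```text
time: 29.92
eef_pos: [0.579, -0.1303, 0.2503]
tcp_rot: [0.778, 0.628, 0.0, 0.0]
contact_force: [-0.9, -0.7, 0.7]
opening: 1.001
finger_force: 0.0
```

Call:
{"api": "jog_arm", "payload": {
  "deltas": "-0.2 -1 0 0 0 0;-0.2 -1 0 0 0 0;-0.2 -1 0 0 0 0;-0.2 -1 0 0 0 0;-0.2 -1 0 0 0 0;-0.2 -1 0 0 0 0;-0.2 -1 0 0 0 0;-0.2 -1 0 0 0 0;-0.2 -1 0 0 0 0;-0.2 -1 0 0 0 0;0 -1 0 0 0 0;0 -1 0 0 0 0;0 0 0 0 0 0;0 0 0 0 0 0"
}}

```text
time: 31.68
eef_pos: [0.5391, -0.3687, 0.2501]
tcp_rot: [0.778, 0.628, 0.0, -0.0]
contact_force: [-0.3, 0.3, -0.4]
opening: 1.0
finger_force: 0.0
```

```bash
python3 - <<'E'
from m import *
s=get_state(); print(s["eef_pos"],s["tcp_rot"])
c=cam("wrist"); cv2.imwrite("pics/w3.png",c["color"])
t=cam("top"); cv2.imwrite("pics/t3.png",t["color"])
for n,P in dict(jar=(.539,-.369,.12),pot=(.552,-.314,.058),left=(.5655,-.2565,.012),front=(.495,-.301,.012)).items(): print(n,proj(c,[P]).round(0))
E
```

```text
[ 0.53911068 -0.36871367  0.25010849] [ 7.77865394e-01  6.28430814e-01  1.27624751e-04 -3.51645204e-04]
jar [[326. 242.]]
pot [[327. 149.]]
left [[329.  74.]]
front [[261. 146.]]
```

View pics/w3.png

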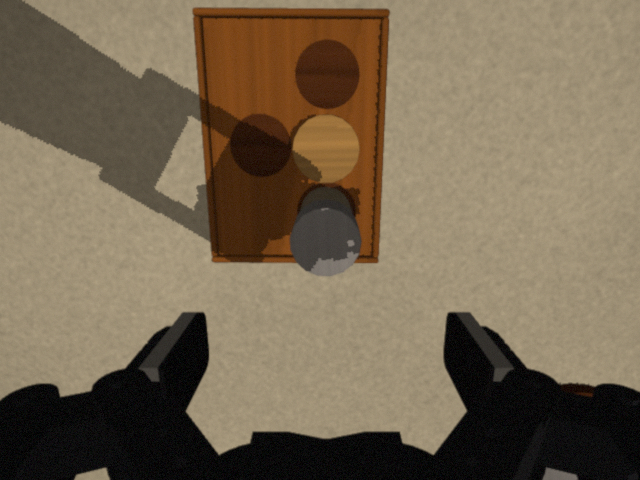

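The wrist view puts the jar cap at (326,242) and the bare marks at (327,74) and (261,145), all within 1 px of my predictions. Now I grip the jar.

Call:
{"api": "jog_arm", "payload": {
  "deltas": "0 0 -1 0 0 0;0 0 -1 0 0 0;0 0 -1 0 0 0;0 0 -1 0 0 0;0 0 -1 0 0 0;0 0 -1 0 0 0;0 0 -1 0 0 0;0 0 -0.3 0 0 0;0 0 0 0 0 0"
}}

```text
time: 32.9
eef_pos: [0.539, -0.3689, 0.1039]
tcp_rot: [0.778, 0.628, -0.0, -0.0]
contact_force: [-0.3, -0.4, 0.1]
opening: 1.001
finger_force: 0.0
```

Call:
{"api": "jog_arm", "payload": {
  "deltas": "0 0 0 0 0 0;0 0 0 0 0 0;0 0 0 0 0 0;0 0 0 0 0 0;0 0 0 0 0 0;0 0 0 0 0 0;0 0 0 0 0 0",
  "gripper": 0.4
}}

```text
time: 33.78
eef_pos: [0.5395, -0.3695, 0.1056]
tcp_rot: [0.778, 0.628, 0.0, 0.001]
contact_force: [-1.4, 0.4, 5.3]
opening: 0.547
finger_force: 41.3
```

Call:
{"api": "jog_arm", "payload": {
  "deltas": "0 0 1 0 0 0;0 0 1 0 0 0;0 0 1 0 0 0;0 0 1 0 0 0;0 0 1 0 0 0;0 0 1 0 0 0;0 0 1 0 0 0;0 0 0.3 0 0 0;-0.17 1 0 0 0 0;-0.17 1 0 0 0 0;-0.17 1 0 0 0 0;-0.17 1 0 0 0 0;-0.17 1 0 0 0 0;-0.17 1 0 0 0 0;-0.17 1 0 0 0 0;-0.17 1 0 0 0 0;-0.17 1 0 0 0 0;-0.17 1 0 0 0 0"
}}

```text
time: 36.02
eef_pos: [0.5048, -0.1677, 0.2504]
tcp_rot: [0.778, 0.628, 0.0, 0.0]
contact_force: [0.2, -0.1, -2.0]
opening: 0.549
finger_force: 41.4
```

Call:
{"api": "jog_arm", "payload": {
  "deltas": "-0.17 1 0 0 0 0;-0.17 1 0 0 0 0;-0.17 1 0 0 0 0;-0.17 1 0 0 0 0;-0.17 1 0 0 0 0;-0.17 1 0 0 0 0;-0.17 1 0 0 0 0;-0.17 1 0 0 0 0;-0.17 1 0 0 0 0;-0.17 1 0 0 0 0;-0.17 1 0 0 0 0;-0.17 1 0 0 0 0;-0.17 1 0 0 0 0;-0.17 1 0 0 0 0;-0.17 1 0 0 0 0;-0.17 1 0 0 0 0;-0.17 1 0 0 0 0;-0.17 1 0 0 0 0;-0.17 1 0 0 0 0;-0.17 1 0 0 0 0"
}}

```text
time: 38.52
eef_pos: [0.4365, 0.2322, 0.2503]
tcp_rot: [0.778, 0.628, 0.0, 0.0]
contact_force: [-0.0, 0.3, -1.1]
opening: 0.55
finger_force: 41.4
```

Call:
{"api": "jog_arm", "payload": {
  "deltas": "-0.17 1 0 0 0 0;-0.17 1 0 0 0 0;-0.17 1 0 0 0 0;-0.1 1 0 0 0 0;0 0 0 0 0 0;0 0 -1 0 0 0;0 0 -1 0 0 0;0 0 -1 0 0 0;0 0 -1 0 0 0;0 0 -1 0 0 0;0 0 -1 0 0 0;0 0 -1 0 0 0;0 0 -0.3 0 0 0;0 0 -0.15 0 0 0;0 0 0 0 0 0;0 0 0 0 0 0"
}}

```text
time: 40.52
eef_pos: [0.4254, 0.3113, 0.1022]
tcp_rot: [0.778, 0.628, 0.001, 0.0]
contact_force: [-0.2, -0.0, -1.7]
opening: 0.55
finger_force: 41.4
```

Call:
{"api": "jog_arm", "payload": {
  "deltas": "0 0 -0.1 0 0 0;0 0 -0.05 0 0 0;0 0 -0.05 0 0 0;0 0 0 0 0 0;0 0 0 0 0 0"
}}

```text
time: 41.15
eef_pos: [0.4254, 0.3116, 0.0996]
tcp_rot: [0.778, 0.628, 0.0, -0.0]
contact_force: [-3.0, -1.3, 8.8]
opening: 0.554
finger_force: 42.3
```

Call:
{"api": "jog_arm", "payload": {
  "deltas": "0 0 0.05 0 0 0;0 0 0 0 0 0;0 0 0 0 0 0;0 0 0 0 0 0;0 0 1 0 0 0;0 0 1 0 0 0;0 0 1 0 0 0;0 0 1 0 0 0;0 0 1 0 0 0;0 0 1 0 0 0;0 0 1 0 0 0;0 0 0.6 0 0 0;0.3 -0.2 0 0 0 0",
  "gripper": 0.72
}}

```text
time: 42.78
eef_pos: [0.4313, 0.3073, 0.2512]
tcp_rot: [0.778, 0.629, 0.001, 0.0]
contact_force: [0.0, -0.8, -0.4]
opening: 0.722
finger_force: 0.0
```

Call:
{"api": "jog_arm", "payload": {
  "deltas": "0.2 -1 0 0 0 0;0.2 -1 0 0 0 0;0.2 -1 0 0 0 0;0.2 -1 0 0 0 0;0.2 -1 0 0 0 0;0.2 -1 0 0 0 0;0.2 -1 0 0 0 0;0.2 -1 0 0 0 0;0.2 -1 0 0 0 0;0.2 -1 0 0 0 0;0.2 -1 0 0 0 0;0.2 -1 0 0 0 0;0.2 -1 0 0 0 0;0.2 -1 0 0 0 0;0.2 -1 0 0 0 0;0.2 -1 0 0 0 0;0.2 -1 0 0 0 0;0.2 -1 0 0 0 0;0.2 -1 0 0 0 0;0.2 -1 0 0 0 0",
  "gripper": 0.82
}}

```text
time: 45.28
eef_pos: [0.511, -0.0943, 0.2501]
tcp_rot: [0.778, 0.628, -0.0, -0.0]
contact_force: [0.5, -0.2, -0.1]
opening: 0.821
finger_force: 0.0
```

Call:
{"api": "jog_arm", "payload": {
  "deltas": "0.2 -1 0 0 0 0;0.2 -1 0 0 0 0;0.2 -1 0 0 0 0;0.2 -1 0 0 0 0;0.2 -1 0 0 0 0;0.2 -1 0 0 0 0;0.2 -1 0 0 0 0;0.2 -1 -0.5 0 0 0;0.2 -1 -1 0 0 0;0.2 -1 -1 0 0 0;0.05 -1 -1 0 0 0;0 0 0 0 0 0;0 0 0 0 0 0"
}}

```text
time: 46.9
eef_pos: [0.552, -0.3129, 0.1805]
tcp_rot: [0.778, 0.628, 0.0, -0.0]
contact_force: [0.0, -0.0, 1.3]
opening: 0.818
finger_force: 0.0
```

```bash
python3 - <<'E'
from m import *
s=get_state(); print(s["eef_pos"],s["tcp_rot"])
c=cam("wrist"); cv2.imwrite("pics/w4.png",c["color"]);t=cam("top"); cv2.imwrite("pics/t4.png",t["color"])
a=cv2.resize(c["color"],(400,300)); b=t["color"][200:400,60:240]; b=cv2.resize(b,(400,444))[:444]
o=np.zeros((444,800,3),np.uint8); o[:300,:400]=a; o[:,400:]=b; cv2.imwrite("pics/v4.png",o)
for n,P in dict(pot=(.552,-.314,.058),).items(): print(n,proj(c,[P]).round(0))
E
```

```text
[ 0.55197156 -0.31286337  0.18047491] [ 7.77916453e-01  6.28367696e-01  1.24477948e-04 -1.24948706e-04]
pot [[326. 246.]]
```

View pics/v4.png

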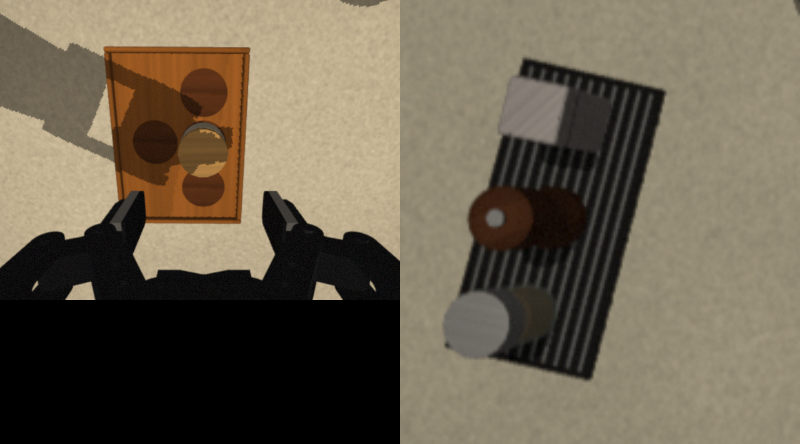

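The composite shows tin, mill and jar standing upright on the mat. The pot lid is at wrist pixel (325,243), matching the prediction. Now I grip the pot.

Call:
{"api": "jog_arm", "payload": {
  "deltas": "0 -0.05 -1 0 0 0;0 0 -1 0 0 0;0 0 -1 0 0 0;0 0 -1 0 0 0;0 0 -1 0 0 0;0 0 -1 0 0 0;0 0 -0.5 0 0 0;0 0 -0.2 0 0 0;0 0 0 0 0 0"
}}

```text
time: 48.12
eef_pos: [0.5521, -0.3142, 0.0466]
tcp_rot: [0.778, 0.628, 0.0, 0.0]
contact_force: [0.0, 0.4, 0.5]
opening: 0.818
finger_force: 0.0
```

Call:
{"api": "jog_arm", "payload": {
  "deltas": "0 0 0 0 0 0;0 0 0 0 0 0;0 0 0 0 0 0;0 0 0 0 0 0;0 0 0 0 0 0;0 0 0 0 0 0;0 0 0 0 0 0",
  "gripper": 0.45
}}

```text
time: 49.0
eef_pos: [0.5526, -0.3146, 0.0477]
tcp_rot: [0.778, 0.628, 0.0, 0.001]
contact_force: [-0.4, 0.5, 5.5]
opening: 0.597
finger_force: 42.4
```

Call:
{"api": "jog_arm", "payload": {
  "deltas": "0 0 1 0 0 0;0 0 1 0 0 0;0 0 1 0 0 0;0 1 1 0 0 0;0 1 0 0 0 0;0 1 0 0 0 0;0 1 0 0 0 0;0 1 0 0 0 0;0 1 0 0 0 0;0 1 0 0 0 0;0 1 0 0 0 0;0 1 0 0 0 0;0 1 0 0 0 0;0.1 1 0 0 0 0;0.1 1 0 0 0 0;0.15 1 0 0 0 0;0 1 0 0 0 0;0 1 0 0 0 0;0 0.65 0 0 0 0;0 0 0 0 0 0"
}}

```text
time: 51.5
eef_pos: [0.5587, -0.0, 0.1263]
tcp_rot: [0.777, 0.629, -0.0, -0.0]
contact_force: [-0.2, -0.1, -1.7]
opening: 0.598
finger_force: 42.1
```

Call:
{"api": "jog_arm", "payload": {
  "deltas": "0 0 -1 0 0 0;0 0 -1 0 0 0;0 0 -1 0 0 0;0 0 -0.8 0 0 0;0 0 0 0 0 0;0 0 0 0 0 0"
}}

```text
time: 52.25
eef_pos: [0.5595, -0.0012, 0.051]
tcp_rot: [0.778, 0.628, 0.0, 0.0]
contact_force: [0.5, 1.0, -1.3]
opening: 0.595
finger_force: 42.1
```

```bash
python3 - <<'E'
from m import *
s=get_state(); print(s["eef_pos"],s["contact_force"])
c=cam("top"); w=cam("scene"); 
a=cv2.resize(c["color"][230:310,255:345],(400,356),interpolation=cv2.INTER_CUBIC);b=cv2.resize(w["color"][215:295,255:345],(400,356),interpolation=cv2.INTER_CUBIC)
cv2.imwrite("pics/v5.png",np.hstack([a,b]))
E
```

```text
[ 0.55947226 -0.00124873  0.05098825] [ 0.53873417  1.02161023 -1.32382398]
```

View pics/v5.png

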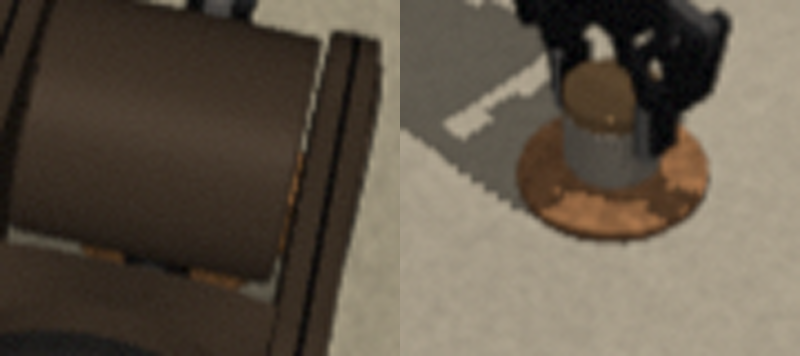

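The scene crop shows the pot centred over the coaster with its base at (612,165); the top view is hidden by the arm. I'll set the pot down, then back off and measure.

Call:
{"api": "jog_arm", "payload": {
  "deltas": "0 0 -0.2 0 0 0;0 0 -0.1 0 0 0;0 0 -0.05 0 0 0;0 0 -0.05 0 0 0;0 0 0 0 0 0;0 0 0 0 0 0"
}}

```text
time: 53.1
eef_pos: [0.5588, -0.0009, 0.0436]
tcp_rot: [0.778, 0.628, -0.0, -0.0]
contact_force: [-4.5, 0.1, 6.8]
opening: 0.593
finger_force: 43.0
```

Call:
{"api": "jog_arm", "payload": {
  "deltas": "0 0 0.05 0 0 0;0 0 0 0 0 0;0 0 0 0 0 0;0 0 0 0 0 0;0 0 1 0 0 0;0 0 1 0 0 0;0 0 1 0 0 0;0 0 1 0 0 0;-0.4 1 1 0 0 0;-0.4 1 1 0 0 0;-0.4 1 1 0 0 0;-0.4 1 1 0 0 0;-0.4 1 1 0 0 0;-0.4 1 1 0 0 0;-0.4 1 0.3 0 0 0;-0.4 1 0 0 0 0;-0.4 1 0 0 0 0;-0.4 1 0 0 0 0;-0.4 1 0 0 0 0",
  "gripper": 0.75
}}

```text
time: 55.48
eef_pos: [0.4707, 0.2197, 0.2515]
tcp_rot: [0.778, 0.628, 0.001, 0.001]
contact_force: [0.0, -0.1, -0.4]
opening: 0.752
finger_force: 0.0
```

Call:
{"api": "jog_arm", "payload": {
  "deltas": "-0.47 1 0 0 0 0;-0.47 1 0 0 0 0;-0.47 1 0 0 0 0;-0.47 0.65 0 0 0 0;-0.47 0.95 0 0 0 0;0 0 0 0 0 0;0 0 0 0 0 0"
}}

```text
time: 56.35
eef_pos: [0.424, 0.3107, 0.2498]
tcp_rot: [0.778, 0.628, 0.0, 0.0]
contact_force: [-0.1, 1.0, -0.1]
opening: 0.752
finger_force: 0.0
```

```bash
python3 - <<'E'
from m import *
s=get_state(); print(s["eef_pos"])
c=cam("top"); cv2.imwrite("pics/t6.png",c["color"]); w=cam("scene"); k=cam("wrist")
print("jar",proj(k,[(.4254,.3115,.114)]))
a=cv2.resize(c["color"][230:310,255:345],(400,356),interpolation=cv2.INTER_CUBIC);b=cv2.resize(w["color"][215:295,255:345],(400,356),interpolation=cv2.INTER_CUBIC)
o=np.zeros((600,800,3),np.uint8); o[:356]=np.hstack([a,b]); o[356:,:325]=cv2.resize(k["color"],(325,244)); cv2.imwrite("pics/v6.png",o)
hsv=cv2.cvtColor(c["color"],cv2.COLOR_BGR2HSV);X,Y=np.meshgrid(np.arange(640),np.arange(480))
cnt=big((hsv[...,1]>110)&(X>250)&(X<340)&(Y>230)&(Y<310)); print("coaster px hull",cv2.fitEllipse(cv2.convexHull(cnt)))
E
```

```text
[0.42404522 0.31065016 0.24982396]
jar [[327.15432955 237.03533164]]
coaster px hull ((295.8267517089844, 270.17596435546875), (54.14229202270508, 54.24831771850586), 78.87345123291016)
```

View pics/v6.png

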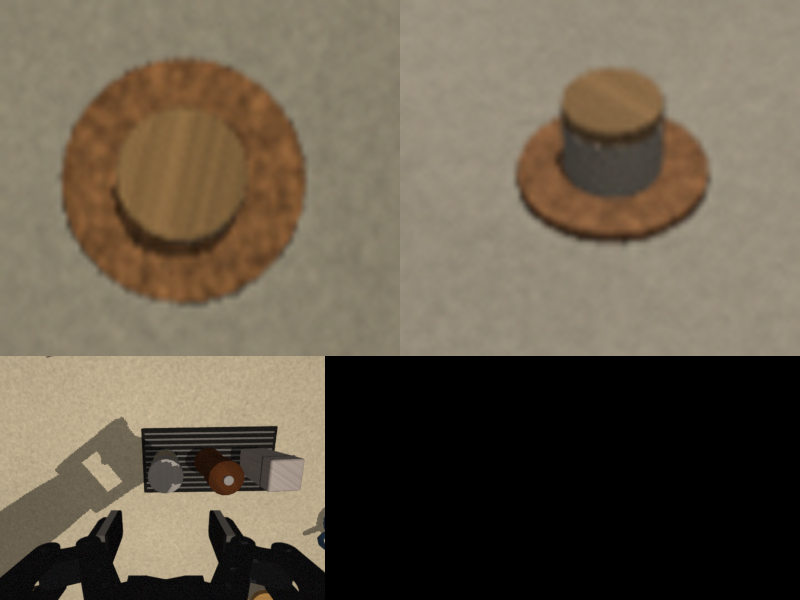

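The crops show the lid at top-view pixel (295.7,268.9) over the coaster at (295.8,270.2). The jar is at wrist pixel about (328,236), as predicted. I'll work out the pot's offset in numbers.

```bash
python3 - <<'E'
from m import *
c=cam("top"); s=cam("scene")
print((onz(c,295.7,268.9,.054)-onz(c,295.8,270.2,.008))*1000)
print((onz(s,255+(613-400)/4.444,215+100/4.444,.054)-onz(s,255+(613-400)/4.444,215+174/4.444,.008))*1000)
E
```

```text
[ 0.0842141  -0.82878053]
[-2.32608936  3.90554937]
```

Call:
{"api": "jog_arm", "payload": {
  "deltas": "0.05 0.05 -1 0 0 0;0 0 -1 0 0 0;0 0 -1 0 0 0;0 0 -1 0 0 0;0 0 -1 0 0 0;0 0 -1 0 0 0;0 0 -1 0 0 0;0 0 -0.6 0 0 0;0 0 0 0 0 0"
}}

```text
time: 57.72
eef_pos: [0.4251, 0.3119, 0.0971]
tcp_rot: [0.778, 0.628, -0.0, 0.0]
contact_force: [0.1, -0.2, 0.1]
opening: 0.754
finger_force: 0.0
```

Call:
{"api": "jog_arm", "payload": {
  "deltas": "0 0 0 0 0 0;0 0 0 0 0 0;0 0 0 0 0 0;0 0 0 0 0 0;0 0 0 0 0 0;0 0 0 0 0 0",
  "gripper": 0.4
}}

```text
time: 58.48
eef_pos: [0.4252, 0.3122, 0.0979]
tcp_rot: [0.778, 0.628, 0.0, 0.0]
contact_force: [-0.3, -0.2, 5.0]
opening: 0.552
finger_force: 41.3
```

Lifting the jar and taking it back to the right-hand mark.

Call:
{"api": "jog_arm", "payload": {
  "deltas": "0 0 1 0 0 0;0 0 1 0 0 0;0 0 1 0 0 0;0 0 1 0 0 0;0 0 1 0 0 0;0 0 1 0 0 0;0 0 1 0 0 0;0 0 0.65 0 0 0;0.168 -1 0 0 0 0;0.168 -1 0 0 0 0;0.168 -1 0 0 0 0;0.168 -1 0 0 0 0;0.168 -1 0 0 0 0;0.168 -1 0 0 0 0;0.168 -1 0 0 0 0;0.168 -1 0 0 0 0;0.168 -1 0 0 0 0;0.168 -1 0 0 0 0;0.168 -1 0 0 0 0;0.168 -1 0 0 0 0"
}}

```text
time: 60.98
eef_pos: [0.4646, 0.0714, 0.2492]
tcp_rot: [0.778, 0.628, -0.001, -0.001]
contact_force: [0.6, 0.1, -1.4]
opening: 0.551
finger_force: 41.4
```

Call:
{"api": "jog_arm", "payload": {
  "deltas": "0.168 -1 0 0 0 0;0.168 -1 0 0 0 0;0.168 -1 0 0 0 0;0.168 -1 0 0 0 0;0.168 -1 0 0 0 0;0.168 -1 0 0 0 0;0.168 -1 0 0 0 0;0.168 -1 0 0 0 0;0.168 -1 0 0 0 0;0.168 -1 0 0 0 0;0.168 -1 0 0 0 0;0.168 -1 0 0 0 0;0.168 -1 0 0 0 0;0.168 -1 0 0 0 0;0.168 -1 0 0 0 0;0.168 -1 0 0 0 0;0.168 -1 0 0 0 0;0.168 -1 0 0 0 0;0 0 0 0 0 0;0 0 0 0 0 0"
}}

```text
time: 63.48
eef_pos: [0.5256, -0.2877, 0.2501]
tcp_rot: [0.778, 0.628, 0.0, -0.0]
contact_force: [0.3, -0.8, -1.5]
opening: 0.549
finger_force: 41.5
```

Call:
{"api": "jog_arm", "payload": {
  "deltas": "0.168 -1 0 0 0 0;0.168 -1 0 0 0 0;0.168 -1 0 0 0 0;0.168 -1 0 0 0 0;0 0 0 0 0 0;0 0 0 0 0 0"
}}

```text
time: 64.22
eef_pos: [0.539, -0.3678, 0.25]
tcp_rot: [0.778, 0.628, 0.0, -0.001]
contact_force: [0.1, -0.6, -0.5]
opening: 0.551
finger_force: 41.5
```

Call:
{"api": "jog_arm", "payload": {
  "deltas": "0 -0.05 -1 0 0 0;0 0 -1 0 0 0;0 0 -1 0 0 0;0 0 -1 0 0 0;0 0 -1 0 0 0;0 0 -1 0 0 0;0 0 -1 0 0 0;0 0 -0.15 0 0 0;0 0 0 0 0 0;0 0 0 0 0 0"
}}

```text
time: 65.47
eef_pos: [0.5397, -0.3696, 0.1086]
tcp_rot: [0.778, 0.628, 0.0, 0.001]
contact_force: [-0.6, -0.8, -1.0]
opening: 0.555
finger_force: 41.5
```

Call:
{"api": "jog_arm", "payload": {
  "deltas": "0 0 -0.1 0 0 0;0 0 -0.05 0 0 0;0 0 -0.05 0 0 0;0 0 0 0 0 0;0 0 0 0 0 0"
}}

```text
time: 66.1
eef_pos: [0.5392, -0.3691, 0.104]
tcp_rot: [0.778, 0.628, -0.0, 0.0]
contact_force: [-0.6, 1.0, 3.3]
opening: 0.555
finger_force: 41.8
```

Call:
{"api": "jog_arm", "payload": {
  "deltas": "0 0 -0.03 0 0 0;0 0 0 0 0 0"
}}

```text
time: 66.35
eef_pos: [0.5392, -0.3692, 0.104]
tcp_rot: [0.778, 0.628, -0.0, 0.0]
contact_force: [-3.5, 1.0, 5.3]
opening: 0.55
finger_force: 42.1
```

Call:
{"api": "jog_arm", "payload": {
  "deltas": "0 0 0.03 0 0 0;0 0 0 0 0 0;0 0 0 0 0 0;0 0 0 0 0 0;0 0 1 0 0 0;0 0 1 0 0 0;0 0 1 0 0 0;0 0 1 0 0 0;0 0 1 0 0 0;0 0 1 0 0 0;0 0 1 0 0 0;0 0 0.4 0 0 0;0.2 0.45 0 0 0 0.25;0.2 1 0 0 0 0;0.2 1 0 0 0 0;0.2 1 0 0 0 0;0.2 1 0 0 0 0;0.2 1 0 0 0 0;0.2 1 0 0 0 0;0.2 1 0 0 0 0",
  "gripper": 0.75
}}

```text
time: 68.85
eef_pos: [0.5713, -0.2186, 0.2514]
tcp_rot: [0.77, 0.638, 0.0, 0.0]
contact_force: [-0.1, 0.2, -0.2]
opening: 0.751
finger_force: 0.0
```

Call:
{"api": "jog_arm", "payload": {
  "deltas": "0.2 1 0 0 0 0;0.2 1 0 0 0 0;0 1 0 0 0 0;0 1 0 0 0 0;0 1 0 0 0 0;0 1 0 0 0 0;0 1 0 0 0 0;0 1 0 0 0 0;0 1 0 0 0 0;0 1 0 0 0 0;0 1 0 0 0 0;0 1 0 0 0 0;0 1 0 0 0 0;0 1 0 0 0 0;0 1 0 0 0 0;0 1 0 0 0 0;0 1 0 0 0 0;0 1 0 0 0 0;0 1 0 0 0 0;0 1 0 0 0 0"
}}

```text
time: 71.35
eef_pos: [0.5791, 0.1814, 0.2513]
tcp_rot: [0.77, 0.638, 0.0, 0.0]
contact_force: [-0.6, 0.1, -0.8]
opening: 0.749
finger_force: 0.0
```

Call:
{"api": "jog_arm", "payload": {
  "deltas": "0 1 0 0 0 0;0 1 0 0 0 0;0 1 0 0 0 0;0 1 0 0 0 0;0 1 0 0 0 0;0 0 0 0 0 0;0 0 0 0 0 0"
}}

```text
time: 72.22
eef_pos: [0.5791, 0.2799, 0.2512]
tcp_rot: [0.77, 0.638, -0.0, 0.0]
contact_force: [0.1, 0.0, 0.5]
opening: 0.751
finger_force: 0.0
```

```bash
python3 - <<'E'
from m import *
s=get_state(); print(s["time"],s["eef_pos"],s["tcp_rot"])
c=cam("top"); cv2.imwrite("pics/t7.png",c["color"]); a=cv2.imread("pics/top0.png")
o=np.hstack([cv2.resize(x[235:355,395:545],(400,320),interpolation=cv2.INTER_CUBIC) for x in (a,c["color"])]); cv2.imwrite("pics/v7.png",o)
# jar patch shift vs start
p0=a[268:304,505:541].copy(); r=cv2.matchTemplate(c["color"][258:314,495:551],p0,cv2.TM_CCOEFF_NORMED); print(cv2.minMaxLoc(r))
E
```

```text
72.225 [0.57908543 0.27986111 0.25120439] [ 7.69937526e-01  6.38119215e-01 -2.39403697e-04  1.27208712e-04]
(0.24891062080860138, 0.996035635471344, (17, 0), (10, 10))
```

View pics/v7.png

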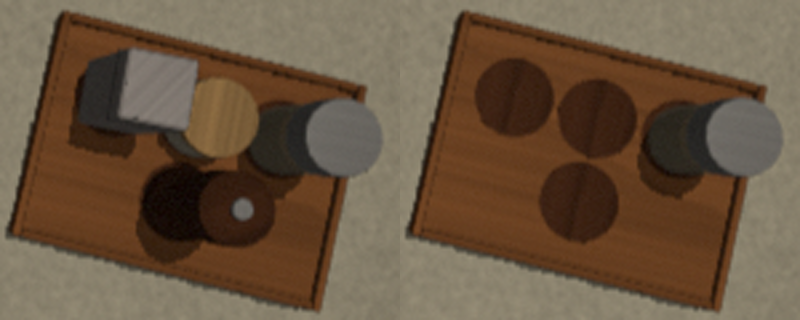

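The jar is back with zero pixel shift against the start picture, at crop (343,137) then and (743,137) now. Next is the tin.

Call:
{"api": "jog_arm", "payload": {
  "deltas": "0 0 -1 0 0 0;0 0 -1 0 0 0;0 0 -1 0 0 0;0 0 -1 0 0 0;0 0 -1 0 0 0;0 0 -1 0 0 0;0 0 -1 0 0 0;0 0 -0.8 0 0 0;0 0 0 0 0 0"
}}

```text
time: 73.4
eef_pos: [0.5794, 0.2801, 0.0948]
tcp_rot: [0.77, 0.638, 0.0, -0.0]
contact_force: [0.5, 0.2, -0.5]
opening: 0.749
finger_force: 0.0
```

Call:
{"api": "jog_arm", "payload": {
  "deltas": "0 0 0 0 0 0;0 0 0 0 0 0;0 0 0 0 0 0;0 0 0 0 0 0;0 0 0 0 0 0;0 0 0 0 0 0",
  "gripper": 0.4
}}

```text
time: 74.15
eef_pos: [0.5791, 0.2801, 0.0954]
tcp_rot: [0.77, 0.638, 0.0, -0.0]
contact_force: [0.1, 0.7, -0.1]
opening: 0.51
finger_force: 40.8
```

Call:
{"api": "jog_arm", "payload": {
  "deltas": "0 0 1 0 0 0;0 0 1 0 0 0;0 0 1 0 0 0;0 0 1 0 0 0;0 0 1 0 0 0;0 0 1 0 0 0;0 0 1 0 0 0;0 0 0.75 0 0 0;0 -1 0 0 0 0;0 -1 0 0 0 0;0 -1 0 0 0 0;0 -1 0 0 0 0;0 -1 0 0 0 0;0 -1 0 0 0 0;0 -1 0 0 0 0;0 -1 0 0 0 0;0 -1 0 0 0 0;0 -1 0 0 0 0;0 -1 0 0 0 0;0 -1 0 0 0 0"
}}

```text
time: 76.65
eef_pos: [0.5791, 0.0387, 0.2504]
tcp_rot: [0.77, 0.638, 0.0, 0.0]
contact_force: [-0.4, -0.2, -2.6]
opening: 0.512
finger_force: 41.0
```

Call:
{"api": "jog_arm", "payload": {
  "deltas": "-0.2 -1 0 0 0 0;-0.2 -1 0 0 0 0;-0.2 -1 0 0 0 0;-0.1 -1 0 0 0 0;0 -1 0 0 0 0;0 -1 0 0 0 0;0 -1 0 0 0 0;0 -1 0 0 0 0;0 -1 0 0 0 0;0 -1 0 0 0 0;0 -1 0 0 0 0;0 -1 0 0 0 0;0 -1 0 0 0 0;0 -1 0 0 0 0;0 -0.8 0 0 0 0;0 0 0 0 0 0;0 0 0 0 0 0"
}}

```text
time: 78.78
eef_pos: [0.5651, -0.2556, 0.2502]
tcp_rot: [0.77, 0.638, 0.0, -0.0]
contact_force: [0.3, 0.4, -1.3]
opening: 0.514
finger_force: 41.0
```

Call:
{"api": "jog_arm", "payload": {
  "deltas": "0 -0.02 -1 0 0 0;0 0 -1 0 0 0;0 0 -1 0 0 0;0 0 -1 0 0 0;0 0 -1 0 0 0;0 0 -1 0 0 0;0 0 -1 0 0 0;0 0 -0.25 0 0 0;0 0 0 0 0 0;0 0 0 0 0 0"
}}

```text
time: 80.03
eef_pos: [0.5658, -0.2568, 0.1065]
tcp_rot: [0.77, 0.638, 0.0, 0.001]
contact_force: [0.3, -0.9, -2.3]
opening: 0.506
finger_force: 41.0
```

Call:
{"api": "jog_arm", "payload": {
  "deltas": "0 0 -0.1 0 0 0;0 0 -0.05 0 0 0;0 0 -0.05 0 0 0;0 0 -0.03 0 0 0;0 0 0 0 0 0;0 0 0 0 0 0"
}}

```text
time: 80.78
eef_pos: [0.5652, -0.2564, 0.1013]
tcp_rot: [0.77, 0.638, -0.0, 0.0]
contact_force: [-2.1, 0.1, 4.2]
opening: 0.511
finger_force: 41.4
```

Call:
{"api": "jog_arm", "payload": {
  "deltas": "0 0 0.03 0 0 0;0 0 0 0 0 0;0 0 0 0 0 0;0 0 0 0 0 0;0 0 1 0 0 0;0 0 1 0 0 0;0 0 1 0 0 0;0 0 1 0 0 0;0 0 1 0 0 0;0 0 1 0 0 0;0 0 1 0 0 0;0 0 0.45 0 0 0;-0.11 0.985 0 0 0 0;-0.11 0.985 0 0 0 0;-0.11 0.985 0 0 0 0;-0.11 0.985 0 0 0 0;-0.11 0.985 0 0 0 0;-0.11 0.985 0 0 0 0;-0.11 0.985 0 0 0 0;-0.11 0.985 0 0 0 0",
  "gripper": 0.8
}}

```text
time: 83.28
eef_pos: [0.5473, -0.0975, 0.2504]
tcp_rot: [0.77, 0.638, 0.0, 0.0]
contact_force: [-0.0, 0.6, 0.8]
opening: 0.798
finger_force: 0.0
```

Call:
{"api": "jog_arm", "payload": {
  "deltas": "-0.114 0.985 0 0 0 -0.8;-0.114 0.985 0 0 0 -0.8;-0.114 0.985 0 0 0 -0.8;-0.114 0.985 0 0 0 -0.8;-0.114 0.985 0 0 0 -0.8;-0.114 0.985 0 0 0 -0.8;-0.114 0.985 0 0 0 -0.8;-0.114 0.985 0 0 0 -0.8;-0.114 0.985 0 0 0 -0.8;-0.114 0.985 0 0 0 -0.8;-0.114 0.985 0 0 0 -0.8;-0.114 0.985 0 0 0 -0.8;-0.114 0.985 0 0 0 -0.8;-0.114 0.985 0 0 0 -0.8;-0.114 0.985 0 0 0 -0.8;-0.114 0.985 0 0 0 -0.8;-0.114 0.985 0 0 0 -0.8;-0.114 0.985 0 0 0 -0.8;-0.114 0.985 0 0 0 -0.8;-0.114 0.985 0 0 0 -0.8",
  "gripper": 1
}}

```text
time: 85.78
eef_pos: [0.5013, 0.2964, 0.2504]
tcp_rot: [0.994, -0.109, 0.0, -0.0]
contact_force: [0.4, 0.8, 0.3]
opening: 1.004
finger_force: 0.0
```

Call:
{"api": "jog_arm", "payload": {
  "deltas": "0 0 0 0 0 0;0 0 0 0 0 0"
}}

```text
time: 86.02
eef_pos: [0.5017, 0.295, 0.2502]
tcp_rot: [0.994, -0.107, -0.0, 0.0]
contact_force: [-0.5, -0.3, -0.2]
opening: 1.002
finger_force: 0.0
```

```bash
python3 - <<'E'
from m import *
s=get_state(); print(s["time"],s["eef_pos"],s["tcp_rot"])
c=cam("top"); cv2.imwrite("pics/t8.png",c["color"]); a=cv2.imread("pics/top0.png")
o=np.hstack([cv2.resize(x[235:355,395:545],(400,320),interpolation=cv2.INTER_CUBIC) for x in (a,c["color"])]); cv2.imwrite("pics/v8.png",o)
p0=a[255:283,430:466].copy(); r=cv2.matchTemplate(c["color"][245:293,420:476],p0,cv2.TM_CCOEFF_NORMED); print(cv2.minMaxLoc(r))
k=cam("wrist"); print(proj(k,[(.5016,.2951,.134)])); g=cv2.cvtColor(k["color"],cv2.COLOR_BGR2HSV); cv2.imwrite("pics/k8.png",k["color"])
E
```

```text
86.025 [0.50168716 0.2950121  0.25023662] [ 9.94243815e-01 -1.07140901e-01 -3.63936157e-05  2.47830085e-04]
(-0.26412200927734375, 0.9911885857582092, (20, 6), (10, 10))
[[324.77600809 247.92065789]]
```

View pics/v8.png

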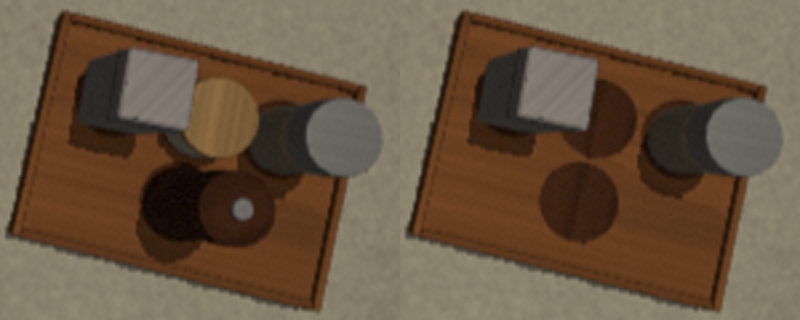

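The tin and jar match the start picture with zero pixel shift. The mill is next.

Call:
{"api": "jog_arm", "payload": {
  "deltas": "0 0 -1 0 0 0;0 0 -1 0 0 0;0 0 -1 0 0 0;0 0 -1 0 0 0;0 0 -1 0 0 0;0 0 -1 0 0 0;0 0 -1 0 0 0;0 0 -0.3 0 0 0;0 0 0 0 0 0"
}}

```text
time: 87.25
eef_pos: [0.5018, 0.2952, 0.1039]
tcp_rot: [0.994, -0.108, -0.0, 0.0]
contact_force: [-0.6, 0.7, -0.1]
opening: 0.999
finger_force: 0.0
```

Call:
{"api": "jog_arm", "payload": {
  "deltas": "0 0 0 0 0 0;0 0 0 0 0 0;0 0 0 0 0 0;0 0 0 0 0 0;0 0 0 0 0 0;0 0 0 0 0 0;0 0 0 0 0 0",
  "gripper": 0.4
}}

```text
time: 88.12
eef_pos: [0.5027, 0.2956, 0.1055]
tcp_rot: [0.994, -0.108, 0.001, -0.001]
contact_force: [-0.9, 0.9, 5.5]
opening: 0.536
finger_force: 41.7
```

Call:
{"api": "jog_arm", "payload": {
  "deltas": "0 0 1 0 0 0;0 0 1 0 0 0;0 0 1 0 0 0;0 0 1 0 0 0;0 0 1 0 0 0;0 0 1 0 0 0;0 0 1 0 0 0;0 0 0.3 0 0 0;0 -1 0 0 0 0;0 -1 0 0 0 0;0 -1 0 0 0 0;0 -1 0 0 0 0;0 -1 0 0 0 0;0 -1 0 0 0 0;0 -1 0 0 0 0;0 -1 0 0 0 0;0 -1 0 0 0 0;0 -1 0 0 0 0;0 -1 0 0 0 0;0 -1 0 0 0 0"
}}

```text
time: 90.62
eef_pos: [0.5017, 0.0538, 0.2504]
tcp_rot: [0.994, -0.108, 0.0, 0.0]
contact_force: [0.1, 0.2, -1.8]
opening: 0.532
finger_force: 41.6
```

Call:
{"api": "jog_arm", "payload": {
  "deltas": "-0.1 -1 0 0 0 0;-0.1 -1 0 0 0 0;-0.12 -1 0 0 0 0;0 -1 0 0 0 0;0 -1 0 0 0 0;0 -1 0 0 0 0;0 -1 0 0 0 0;0 -1 0 0 0 0;0 -1 0 0 0 0;0 -1 0 0 0 0;0 -1 0 0 0 0;0 -1 0 0 0 0;0 -1 0 0 0 0;0 -1 0 0 0 0;0 -1 0 0 0 0;0 -1 0 0 0 0;0 -1 0 0 0 0;0 -0.8 0 0 0 0;0 0 0 0 0 0;0 0 0 0 0 0"
}}

```text
time: 93.12
eef_pos: [0.4955, -0.3004, 0.2502]
tcp_rot: [0.994, -0.108, -0.0, -0.0]
contact_force: [-0.1, -0.4, -2.8]
opening: 0.53
finger_force: 41.7
```

Call:
{"api": "jog_arm", "payload": {
  "deltas": "0 -0.03 -1 0 0 0;0 0 -1 0 0 0;0 0 -1 0 0 0;0 0 -1 0 0 0;0 0 -1 0 0 0;0 0 -1 0 0 0;0 0 -0.7 0 0 0;0 0 0 0 0 0;0 0 0 0 0 0"
}}

```text
time: 94.25
eef_pos: [0.496, -0.3018, 0.1171]
tcp_rot: [0.994, -0.108, 0.001, 0.0]
contact_force: [0.1, 0.5, -1.1]
opening: 0.529
finger_force: 41.7
```

Call:
{"api": "jog_arm", "payload": {
  "deltas": "0 0 -0.1 0 0 0;0 0 -0.05 0 0 0;0 0 -0.05 0 0 0;0 0 -0.03 0 0 0;0 0 0 0 0 0;0 0 0 0 0 0"
}}

```text
time: 95.0
eef_pos: [0.4955, -0.3014, 0.1117]
tcp_rot: [0.994, -0.108, -0.0, -0.0]
contact_force: [-0.8, -0.2, -2.4]
opening: 0.529
finger_force: 41.7
```

Call:
{"api": "jog_arm", "payload": {
  "deltas": "0 0 -0.04 0 0 0;0 0 -0.04 0 0 0;0 0 0 0 0 0"
}}

```text
time: 95.38
eef_pos: [0.4958, -0.3016, 0.1115]
tcp_rot: [0.994, -0.108, 0.0, 0.0]
contact_force: [-3.2, 1.8, 4.9]
opening: 0.529
finger_force: 42.3
```

Call:
{"api": "jog_arm", "payload": {
  "deltas": "0 0 0.03 0 0 0;0 0 0 0 0 0;0 0 0 0 0 0;0 0 0 0 0 0;0 0 1 0 0 0;0 0 1 0 0 0;0 0 1 0 0 0;0 0 1 0 0 0;0 0 1 0 0 0;0 0 1 0 0 0;0 0 1 0 0 0;0 0.8 0 0 0 0;0 1 0 0 0 0;0 1 0 0 0 0;0 1 0 0 0 0;0 1 0 0 0 0;0 1 0 0 0 0;0 1 0 0 0 0;0 1 0 0 0 0;0 1 0 0 0 0",
  "gripper": 0.8
}}

```text
time: 97.88
eef_pos: [0.4955, -0.1241, 0.2507]
tcp_rot: [0.994, -0.108, 0.0, 0.0]
contact_force: [0.5, 0.2, -0.3]
opening: 0.799
finger_force: 0.0
```

Call:
{"api": "jog_arm", "payload": {
  "deltas": "0 1 0 0 0 0;0 1 0 0 0 0;0 1 0 0 0 0;0 1 0 0 0 0;0 1 0 0 0 0;0 1 0 0 0 0;0 1 0 0 0 0;0 1 0 0 0 0;0 1 0 0 0 0;0 1 0 0 0 0;0 1 0 0 0 0;0 1 0 0 0 0;0 1 0 0 0 0;0 1 0 0 0 0;0 1 0 0 0 0;0 1 0 0 0 0;0 1 0 0 0 0;0 0 0 0 0 0;0 0 0 0 0 0"
}}

```text
time: 100.25
eef_pos: [0.4954, 0.2145, 0.2506]
tcp_rot: [0.994, -0.108, -0.0, 0.0]
contact_force: [-0.6, -0.2, 0.4]
opening: 0.801
finger_force: 0.0
```

```bash
python3 - <<'E'
from m import *
s=get_state(); print(s["time"],s["eef_pos"],s["contact_force"])
c=cam("top"); a=cv2.imread("pics/top0.png"); w=cam("scene")["color"]; w0=cv2.imread("pics/scene0.png")
for n,(y0,y1,x0,x1) in dict(mill=(302,326,472,498),tin=(255,283,430,466),jar=(268,304,505,541)).items():
    r=cv2.matchTemplate(c["color"][y0-10:y1+10,x0-10:x1+10],a[y0:y1,x0:x1].copy(),cv2.TM_CCOEFF_NORMED); print(n,cv2.minMaxLoc(r)[1::2])
o=np.zeros((600,800,3),np.uint8); o[:300,:400]=cv2.resize(c["color"][235:355,395:545],(400,300)); o[:300,400:]=cv2.resize(w[255:393,120:285],(400,300)); o[300:,:400]=cv2.resize(w,(400,300)); o[300:,400:]=cv2.resize(w0[255:393,120:285],(400,300)); cv2.imwrite("pics/v9.png",o)
E
```

```text
100.25 [0.49539424 0.21454166 0.25062992] [-0.57120501 -0.21497139  0.402696  ]
mill (0.9771183729171753, (10, 10))
tin (0.9911012053489685, (10, 10))
jar (0.9959658980369568, (10, 10))
```

View pics/v9.png

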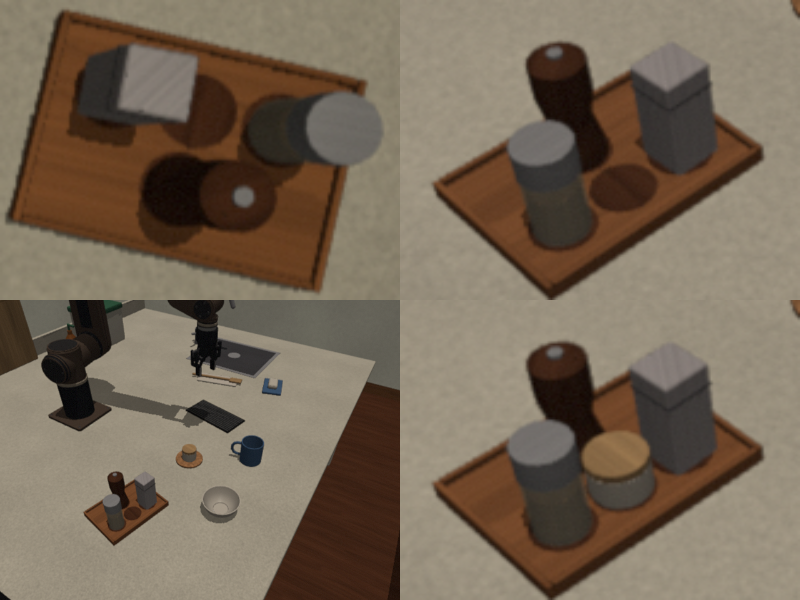

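The mill, tin and jar stand where they started, all with zero pixel shift. The pot is on the coaster, and the mug and bowl have not moved.

```bash
python3 -c "
from plant import ctrl; print(ctrl.sign_off())"
```

```text
the job is handed in; nothing more can be done
None
```

The job is handed in at about 100 s: the salt pot is within about 1 mm of the coaster's middle by the top camera (my rougher scene-view reading said 4–5 mm), the mill, jar and tin are upright on their original spots with no visible shift, and the mug and bowl were left alone.

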